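# Load the staining-jar drier and switch it on

### The arm

A 6-joint arm with a two-finger parallel gripper is mounted at the origin on the work surface; the furniture and walls round the work are solid. World frame = base frame: x ahead of the robot, y to its left, z up, the work surface at z = 0. Lengths are in mm, angles in rad, forces in N, time in s.
With the tool pointing down it reaches from about 350 to 775 mm from the base axis. Payload 7.3 kg.
Tool frame: the origin (TCP) lies midway between the tips of the shut fingers; the grasp point (between the pads) lies 19 mm behind it; z points along the fingers, x is the direction in which the jaws open and shut, and the axes are right-handed (so a half turn about z gives the same grasp; the last joint's range is limited). The gripper opens to 92 mm and grips with 3 to 60 N. Pads are 19 mm wide; open, the fingers measure 130 mm over their backs; the gripper's body (75 mm by 190 mm) begins 47 mm behind the grasp point.
Start: joints at [-0.146, 0.342, 1.524, -0, 1.275, -0.146], TCP at [525.019, 0.019, 226.741] pointing down, gripper open.
Joint ranges: [-2.53, 2.53], [-0.77, 2.02], [0.04, 2.7], [-1, 4.14], [0.28, 2.66], [-3.11, 3.11]. Speed limits (rad/s): [2.57, 2.57, 3.14, 3.14, 3.14, 3.14].

### API

Orientations are given as [roll, pitch, yaw] about the fixed x, y, z axes, in that order (R = Rz(yaw) Ry(pitch) Rx(roll)).
In Python, from plant import bot gives the robot as it stands.
- The arm moves only by the shell command python3 -m pendant 'ROWS' [OPENING]. ROWS is JSON, a list of rows, each an object with "linear": the shift along the world's x, y, z in mm, a list of three; "twist": the turn about the world's z in degrees. In form: [{"linear": [x, y, z], "twist": twist}, ...]. A call has 1 to 20 rows; each row is the pose to reach, as a shift and turn from the pose commanded when the call began; what a row does not reach only later rows make up. A row lasts 1/8 s, in which the tool goes at most 62.5 mm and 10.7 degrees, less where a joint would pass 70% of its speed; a pose out of reach is approached as far as the arm can. A call with a gripper value outside its range is refused whole. OPENING is the closure in counts, from 0 (fully open) to 255 (shut), set as the call begins (- or left out, the last holds). The fingers move at their own pace and stop on an object; the grip force is fixed at half the most. Time passes only in rows, so rows that repeat a pose let the fingers close. It gives the time, the measured TCP pose, the force and the opening at its end, in the units of the state.
- bot.get_obs(): the state, without advancing time (a new reading comes with each control period).
- bot.capture(name): name is "scene" or "side" or "wrist"; returns a dict with "frame" (384x512x3 uint8, blue, green, red), "z_map" (384x512 float32, mm along the optical axis (not along the pixel's ray), 0 where there is no reading), "fx", "fy", "cx", "cy" (pixels), "k1" (the pictures are not rectified: a ray, as slopes to the right and down, at radius r is drawn at 1 + k1 r^2 times it, then the intrinsics apply), "rvec" (rotation vector, rad) and "tvec" (3), from world to camera coordinates, as OpenCV has them. Camera axes: x right, y down, z forward; pixel columns grow to the right and rows downward; lengths in mm; the calibration is good to about 2 mm. A picture is of the moment at which its call begins.
- bot.close_job(): hands the job in, once; it reports no verdict.
The state is a dict: "time": time; "joint_positions": joint angles; "dq": joint speeds; "tau": joint torques, N m; "tool_pos": TCP position; "tcp_rot": TCP orientation; "contact_force": force on the tool from outside, world axes, zero at the start; "moment": the same for the moment, N m; "grip_width": finger opening in mm.
Only numpy, scipy, OpenCV 4.12 (cv2) and the standard library are available. Lean on these libraries where they do the work, as an engineer would, in place of code of your own. Each camera call takes 0.05 s, during which the arm holds its last target. There are 200 camera calls.

### The job

First switch the drier off at its red toggle. Then stand every rinsed staining jar upside down over a peg of its own, rim down on the deck, and set the blue rockers so that those in front of loaded pegs are on and those of empty pegs are off. Last, flip the red toggle back on, and leave the sample cup and the small amber bottle where they stand.

Things in the scene. Friction and masses are not known exactly. Their poses are not given: they have to be found in the camera images.
- drier: White jar drier, fixed, placed differently each run. Origin on the worktop under the middle peg; x to its back (away from the robot), y left along the pegs, z up. Case 22 mm high, x -110 to 45, y -165 to 110 mm; duct 44 mm high behind it, x 45 to 67. Pegs at y = 80, 0, -80 mm; a blue rocker 80 mm in front of each; red mains toggle at x = -80, y = -135 mm.
- peg0_mid (a point): Point on the axis of the left (+y) peg, 40 mm above the deck (62 mm above the worktop): the centre of a jar comes here, give or take the play of some 7 mm sideways, when it is fully home, upside down with its rim on the deck. The peg is round, 24 mm thick, 66 mm high above the deck, tapering to 8 mm over its top 21 mm. Axes as the drier's.
- peg1_mid (a point): Point on the axis of the middle peg, 40 mm above the deck (62 mm above the worktop): the centre of a jar comes here, give or take the play of some 7 mm sideways, when it is fully home, upside down with its rim on the deck. The peg is round, 24 mm thick, 66 mm high above the deck, tapering to 8 mm over its top 21 mm. Axes as the drier's.
- peg2_mid (a point): Point on the axis of the right (-y) peg, 40 mm above the deck (62 mm above the worktop): the centre of a jar comes here, give or take the play of some 7 mm sideways, when it is fully home, upside down with its rim on the deck. The peg is round, 24 mm thick, 66 mm high above the deck, tapering to 8 mm over its top 21 mm. Axes as the drier's.
- rocker0_mid (a point): Middle of the top face of the left (+y) blue rocker, the one for peg0; 33 mm above the worktop, a fixed point. Hinge 5 mm below it, along the drier's y. Rocker 44 mm long (drier's x), 24 mm wide; the raised end stands about 5 mm above this point, the other 5 mm below. Panel 11 mm below this point. Axes as the drier's.
- rocker0 (a joint): left (+y) rocker switch, rad: 0 = off (end nearer the robot is down, far end is up), 0.5 = on (far end is down). Over-centre: it snaps to either end from beyond 0.25; pushing the raised end down by some 6 mm with about 2 to 3 N flips it. May start either way.
- rocker1_mid (a point): Middle of the top face of the middle blue rocker, the one for peg1; 33 mm above the worktop, a fixed point. Hinge 5 mm below it, along the drier's y. Rocker 44 mm long (drier's x), 24 mm wide; the raised end stands about 5 mm above this point, the other 5 mm below. Panel 11 mm below this point. Axes as the drier's.
- rocker1 (a joint): middle rocker switch, rad: 0 = off (end nearer the robot is down, far end is up), 0.5 = on (far end is down). Over-centre: it snaps to either end from beyond 0.25; pushing the raised end down by some 6 mm with about 2 to 3 N flips it. May start either way.
- rocker2_mid (a point): Middle of the top face of the right (-y) blue rocker, the one for peg2; 33 mm above the worktop, a fixed point. Hinge 5 mm below it, along the drier's y. Rocker 44 mm long (drier's x), 24 mm wide; the raised end stands about 5 mm above this point, the other 5 mm below. Panel 11 mm below this point. Axes as the drier's.
- rocker2 (a joint): right (-y) rocker switch, rad: 0 = off (end nearer the robot is down, far end is up), 0.5 = on (far end is down). Over-centre: it snaps to either end from beyond 0.25; pushing the raised end down by some 6 mm with about 2 to 3 N flips it. May start either way.
- mains_pivot (a point): Fixed point on the hinge of the red mains toggle, 24 mm above the worktop; hinge along the drier's y. The lever is a round bar 10 mm thick with a 14 mm ball end, 49 mm from hinge to tip. Axes as the drier's.
- mains (a joint): Mains toggle, rad: 0.8 = on (lever leans 0.4 rad away from the robot, to the drier's +x), 0 = off (leans 0.4 rad towards the robot). Over-centre: snaps over when pushed past upright (0.4); about 2 to 3 N at 25 mm above the hinge. Starts on.
- jar0_mid (a point): Centre of the green staining jar: a hollow, square, open-topped rigid jar 44 x 44 mm and 80 mm long, walls 3 mm, bottom 4 mm, inside 38 x 38 mm and 76 mm deep, about 90 g. It starts lying on a flat side to the right of the drier, mouth roughly to the left (+y). Its x axis points along the jar from the bottom to the mouth. Absent in some runs (None).
- jar1_mid (a point): Centre of the ochre staining jar: a hollow, square, open-topped rigid jar 44 x 44 mm and 80 mm long, walls 3 mm, bottom 4 mm, inside 38 x 38 mm and 76 mm deep, about 90 g. It starts lying on a flat side to the right of the drier, mouth roughly to the left (+y). Its x axis points along the jar from the bottom to the mouth. Absent in some runs (None).
- jar2_mid (a point): Centre of the lilac staining jar: a hollow, square, open-topped rigid jar 44 x 44 mm and 80 mm long, walls 3 mm, bottom 4 mm, inside 38 x 38 mm and 76 mm deep, about 90 g. It starts lying on a flat side to the right of the drier, mouth roughly to the left (+y). Its x axis points along the jar from the bottom to the mouth. Absent in some runs (None).
- sample_cup_orange: Bystander: white sample cup with an orange lid, 58 mm across, 61 mm high; origin at the centre of its underside.
- oil_bottle: Bystander: small amber dropper bottle with a black cap, 27 mm across, 67 mm high; origin at the centre of its underside.

How it is judged:
By the outcome, as a careful person would: the job done as asked, in the order asked, and still so for the second after the job is handed in, with the robot touching nothing.
Of jar0, jar1, jar2 only 2 to 3 are there at a start; the rules pass over those that are not, and their reading is None.
At some moment in a run one of jar0, jar1, jar2 may be knocked a few centimetres aside while the robot is not near it.
It also fails if it takes over 210 s, if anything falls off the work surface, if the arm or the gripper's body presses on something with over 40 N, if the wrist force passes 120 N, or if a joint passes its speed limit or range.

## Working session

There is one attempt and no reset: what is moved stays moved. The work goes in short steps, Python scripts to look and compute and a shell command to move; the robot and the scene stay as the last step left them, time stands still between calls to the robot, and variables do not carry over. Pictures are saved under pics/ and viewed, about 12 in all and at most 16, crops included, and the job is handed in when it is done.

```bash
mkdir -p pics; ls; cat > h.py <<'E'
import numpy as np,cv2
from plant import bot
def cam(n):
    c=bot.capture(n); c['R']=cv2.Rodrigues(np.array(c['rvec'],float))[0]; c['t']=np.array(c['tvec'],float).ravel(); return c
def ray(c,u,v):
    K=np.array([[c['fx'],0,c['cx']],[0,c['fy'],c['cy']],[0,0,1.]])
    p=cv2.undistortPoints(np.array([[[u,v]]],float),K,np.array([c['k1'],0,0,0.]))[0,0]
    return -c['R'].T@c['t'], c['R'].T@np.array([p[0],p[1],1])
def on(c,u,v,z):
    o,d=ray(c,u,v); return o+d*(z-o[2])/d[2]
def pix(c,P):
    K=np.array([[c['fx'],0,c['cx']],[0,c['fy'],c['cy']],[0,0,1.]])
    return cv2.projectPoints(np.array(P,float).reshape(-1,1,3),np.array(c['rvec'],float),c['t'],K,np.array([c['k1'],0,0,0.]))[0][:,0]
def cloud(c):
    z=c['z_map']; v,u=np.mgrid[:z.shape[0],:z.shape[1]]
    K=np.array([[c['fx'],0,c['cx']],[0,c['fy'],c['cy']],[0,0,1.]])
    p=cv2.undistortPoints(np.dstack([u,v]).reshape(-1,1,2).astype(float),K,np.array([c['k1'],0,0,0.])).reshape(*z.shape,2)
    X=np.dstack([p[...,0]*z,p[...,1]*z,z])
    W=(X-c['t'])@c['R']; W[z==0]=np.nan; return W
def state():
    o=bot.get_obs(); print({k:np.round(o[k],3) for k in('time','tool_pos','tcp_rot','contact_force','grip_width','joint_positions')})
E
python3 - <<'E'
from h import *
state()
for n in('scene','side'):
    c=cam(n); cv2.imwrite(f'pics/a_{n}.png',c['frame']); print(n,-c['R'].T@c['t'],c['R'][2],c['k1'],c['fx'])
E
```

```text
pics
{'time': np.float64(0.0), 'tool_pos': array([5.24597e+02, 6.10000e-02, 2.26043e+02]), 'tcp_rot': array([-3.141e+00,  2.000e-03,  0.000e+00]), 'contact_force': array([0.622, 0.158, 0.76 ]), 'grip_width': np.float64(91.961), 'joint_positions': array([-0.146,  0.343,  1.525, -0.   ,  1.275, -0.146])}
scene [-105.90198035 -485.93649527  485.01542673] [ 0.6879012   0.56574378 -0.45467122] 0.009654320964162707 454.0584286271171
side [ 385.63025967 -798.41666511  458.80379381] [ 0.1709389   0.88922818 -0.42432669] -0.09276677348649158 399.70813751013117
```

View pics/a_scene.png

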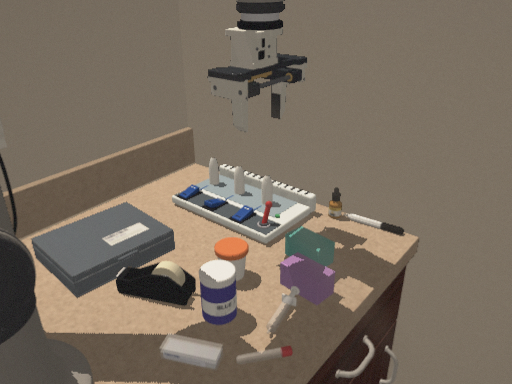

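View pics/a_side.png

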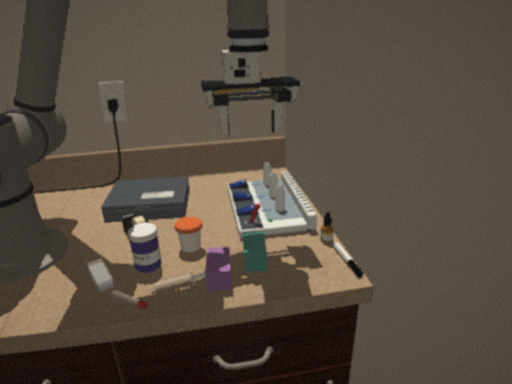

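Two jars, green (scene ~(310,250), side ~(255,252)) and lilac (scene ~(307,278), side ~(218,270)); ochre seems absent. The drier is behind them, with the red toggle at scene (267,212).

```bash
cat >> h.py <<'E'
def masks(f):
    h=cv2.cvtColor(f,cv2.COLOR_BGR2HSV); H,S,V=cv2.split(h)
    return dict(green=(H>75)&(H<98)&(S>50)&(V>50),lilac=(H>130)&(H<160)&(S>40)&(V>60),ochre=(H>18)&(H<32)&(S>130)&(V>90),
      blue=(H>105)&(H<128)&(S>150)&(V>40),red=((H<6)|(H>174))&(S>150)&(V>60))
def blobs(m,a=25):
    n,l,s,c=cv2.connectedComponentsWithStats(m.astype(np.uint8)); return [(i,s[i],c[i],l==i) for i in range(1,n) if s[i][4]>=a]
E
python3 - <<'E'
from h import *
for n in('scene','side'):
    c=cam(n); W=cloud(c)
    for k,m in masks(c['frame']).items():
        for i,s,ce,mm in blobs(m):
            P=W[mm]; P=P[~np.isnan(P[:,0])]
            if len(P)==0: continue
            print(n,k,s,np.round(ce,1),'med',np.round(np.median(P,0)),'lo',np.round(np.percentile(P,3,axis=0)),'hi',np.round(np.percentile(P,97,axis=0)))
E
```

```text
scene green [286 226  48  40 821] [307.5 246.6] med [ 483. -136.   36.] lo [ 474. -171.    8.] hi [514. -92.  45.]
scene lilac [ 281  253   54   52 1763] [307.1 277.6] med [ 406. -184.   37.] lo [ 397. -214.    4.] hi [ 439. -137.   46.]
scene blue [184 187  15   9  58] [190.6 190.6] med [520. 194.  33.] lo [509. 188.  28.] hi [534. 206.  37.]
scene blue [205 199  20   8  69] [213.2 202.4] med [506. 112.  34.] lo [496. 108.  28.] hi [532. 128.  38.]
scene blue [236 208  17  10  71] [243.9 212.1] med [516.  36.  33.] lo [505.  27.  27.] hi [531.  48.  37.]
scene red [262 202   9  21  73] [265.9 212.9] med [520. -18.  46.] lo [511. -20.  31.] hi [528. -13.  68.]
side green [243 232  23  40 782] [254.3 251.5] med [ 500. -166.   43.] lo [ 479. -173.    6.] hi [ 521. -100.   46.]
side lilac [206 248  25  43 922] [217.8 269.3] med [ 424. -209.   43.] lo [ 404. -217.    6.] hi [ 444. -143.   46.]
side blue [235 193  12   5  28] [240.7 194.9] med [517. 110.  35.] lo [503. 106.  31.] hi [527. 120.  39.]
side blue [239 207  13   7  38] [244.8 209.4] med [514.  34.  32.] lo [499.  27.  29.] hi [527.  42.  36.]
side red [251 205   8  16  45] [254.4 212.2] med [526. -19.  50.] lo [518. -23.  33.] hi [534. -17.  68.]
side red [138 301   9   8  50] [142.1 304.4] med [ 288. -235.   10.] lo [ 280. -239.    3.] hi [ 293. -229.   13.]
```

```bash
python3 - <<'E'
from h import *
for n in('scene','side'):
    c=cam(n); W=cloud(c); p=W.reshape(-1,3); p=p[~np.isnan(p[:,0])]
    q=p[(p[:,2]>58)&(p[:,2]<95)&(p[:,0]>540)&(p[:,0]<700)&(p[:,1]>-60)&(p[:,1]<250)]
    import scipy.cluster.hierarchy as hc
    if len(q)>5:
        l=hc.fclusterdata(q,25,'distance')
        for i in set(l): print(n,'peg',(l==i).sum(),np.round(q[l==i].mean(0)),np.round(q[l==i].max(0)))
    for s,a in (('duct',(38,50)),('deck',(18,26))):
        q=p[(p[:,2]>a[0])&(p[:,2]<a[1])&(p[:,0]>(560 if s=='duct' else 420))&(p[:,0]<720)&(p[:,1]>-80)&(p[:,1]<260)]
        if len(q)>5: print(n,s,len(q),cv2.minAreaRect(q[:,:2].astype(np.float32)),np.percentile(q,[2,98],axis=0).round())
c=cam('wrist'); cv2.imwrite('pics/w1.png',c['frame']); print(-c['R'].T@c['t'],c['R'][2],c['R'][0])
E
```

```text
scene peg 1247 [698.  84.  77.] [700. 250.  95.]
scene peg 138 [590.  33.  72.] [602.  45.  89.]
scene peg 122 [592. 113.  73.] [605. 127.  88.]
scene peg 113 [595. 192.  73.] [607. 207.  88.]
scene duct 1202 ((642.7916870117188, 90.23404693603516), (339.3684997558594, 120.15056610107422), 89.74552154541016) [[586. -56.  38.]
 [701. 239.  50.]]
scene deck 3618 ((594.412109375, 99.68753051757812), (320.2677307128906, 219.5147705078125), 88.86280059814453) [[487. -46.  19.]
 [699. 217.  26.]]
side peg 38 [700. 144.  76.] [700. 245.  94.]
side peg 16 [700. -18.  78.] [700.  28.  94.]
side peg 1 [700.  39.  71.] [700.  39.  71.]
side peg 114 [598.  30.  73.] [612.  41.  89.]
side peg 100 [600. 110.  72.] [611. 122.  89.]
side peg 84 [603. 190.  73.] [614. 198.  90.]
side peg 1 [540. -16.  67.] [540. -16.  67.]
side duct 721 ((645.202880859375, 89.38685607910156), (114.10069274902344, 335.8279724121094), 0.19652608036994934) [[592. -62.  38.]
 [702. 223.  49.]]
side deck 2412 ((595.8511352539062, 87.44270324707031), (332.8631896972656, 214.0133514404297), 89.69770050048828) [[492. -48.  19.]
 [701. 215.  26.]]
[524.43031664  83.68178505 384.35343061] [-4.87621269e-04 -3.11337791e-01 -9.50299185e-01] [ 9.99999874e-01 -3.68221355e-05 -5.01060185e-04]
```

View pics/w1.png

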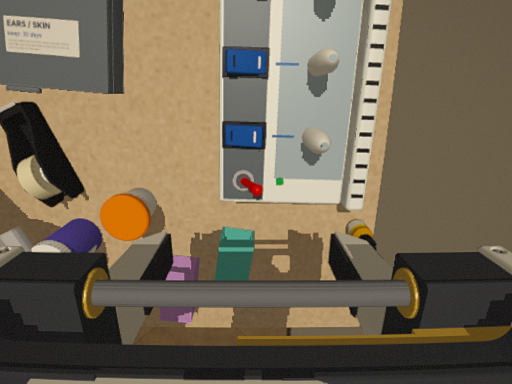

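```bash
python3 - <<'E'
from h import *
c=cam('wrist'); W=cloud(c)
for k,m in masks(c['frame']).items():
    for i,s,ce,mm in blobs(m,60):
        P=W[mm]; P=P[~np.isnan(P[:,0])]
        if len(P)<5: continue
        out=''
        if k=='blue':
            A=np.c_[P[:,:2]-P[:,:2].mean(0),np.ones(len(P))]; out='slope x %.2f'%np.linalg.lstsq(A,P[:,2],rcond=None)[0][0]
            u=c['frame']; r=cv2.minAreaRect(np.argwhere(mm)[:,::-1].astype(np.float32)); pts=[on(c,*q,33)[:2].round(1) for q in cv2.boxPoints(r)]; out+=f' ctr33 {on(c,*r[0],33).round(1)} corners {pts}'
        print(k,s,ce.round(),np.median(P,0).round(),np.percentile(P,3,axis=0).round(),np.percentile(P,97,axis=0).round(),out)
p=W.reshape(-1,3);p=p[~np.isnan(p[:,0])]
q=p[(p[:,2]>39)&(p[:,2]<50)&(p[:,0]>610)&(p[:,0]<700)&(p[:,1]>-80)]
for y0 in range(-60,240,40):
    r=q[(q[:,1]>y0)&(q[:,1]<y0+40)]
    if len(r)>20: print('duct',y0,np.percentile(r[:,0],[1,99]).round(1),r[:,1].min().round(1))
q=p[(p[:,2]>19)&(p[:,2]<26)&(p[:,0]>450)&(p[:,0]<640)&(p[:,1]>-80)]
for y0 in range(-60,240,40):
    r=q[(q[:,1]>y0)&(q[:,1]<y0+40)]
    if len(r)>20: print('case',y0,np.percentile(r[:,0],[1,99]).round(1),r[:,1].min().round(1))
q=p[(p[:,2]>80)&(p[:,2]<100)&(p[:,0]>570)&(p[:,0]<630)&(p[:,1]>0)]
for y0 in (30,110,190):
    r=q[abs(q[:,1]-y0)<35]
    if len(r)>3:print('pegtop',r.mean(0).round(1),len(r))
E
```

```text
green [ 215  227   39   54 1717] [234. 254.] [ 503. -109.   43.] [ 483. -143.    2.] [525. -90.  45.] 
lilac [166 256  33  25 585] [183. 268.] [ 431. -143.    4.] [ 414. -159.    2.] [ 450. -135.   45.] 
lilac [160 307  34  16 381] [177. 314.] [ 424. -202.   44.] [ 401. -213.   42.] [ 442. -191.   45.] 
ochre [349 224  24  13 195] [360. 230.] [665. -81.  33.] [656. -88.  22.] [679. -76.  38.] 
ochre [ 82 268  26  50 569] [ 92. 293.] [477.  29. 310.] [476.  20. 301.] [478.  33. 314.] 
ochre [394 268  25  50 571] [409. 293.] [572.  29. 310.] [571.  20. 301.] [573.  33. 314.] 
ochre [ 237  326  274   19 2785] [382. 337.] [564.  21. 319.] [523.  20. 316.] [595.  22. 321.] 
blue [225  49  41  26 860] [245.  61.] [518. 119.  33.] [499. 108.  27.] [539. 130.  38.] slope x -0.25 ctr33 [518.8 118.7  33. ] corners [array([496.3, 107.5]), array([498.1, 131.6]), array([540.9, 129.7]), array([540. , 105.5])]
blue [225 125  38  23 747] [243. 136.] [516.  39.  33.] [496.  28.  27.] [537.  50.  38.] slope x 0.24 ctr33 [516.5  38.8  33. ] corners [array([495.5,  51.3]), array([537.6,  51.3]), array([537.9,  26.1]), array([494.9,  26.2])]
red [240 178  23  18 214] [252. 187.] [526. -14.  64.] [514. -21.  31.] [536. -10.  70.] 
duct -60 [639.2 699.8] -59.8
duct -20 [640.  699.8] -19.9
duct 20 [641.5 699.9] 20.0
duct 60 [642.9 699.9] 60.0
duct 100 [643.7 699.8] 100.0
duct 140 [644.9 699.9] 140.1
case -60 [487.3 639. ] -49.0
case -20 [488.1 638.7] -20.0
case 20 [488.6 638.4] 20.5
case 60 [490.  638.2] 60.5
case 100 [490.3 638.8] 100.2
case 140 [491.7 638.5] 140.0
case 180 [492.1 638.9] 180.0
pegtop [594.9  37.6  84.4] 142
pegtop [597.2 115.9  84.4] 184
```

```bash
python3 -m pendant '[{"linear":[46,-16,-50],"twist":0},{"linear":[46,-16,-100],"twist":0},{"linear":[46,-16,-150],"twist":0},{"linear":[46,-16,-180],"twist":0},{"linear":[46,-16,-180],"twist":0},{"linear":[36,-16,-180],"twist":0},{"linear":[26,-16,-180],"twist":0},{"linear":[16,-16,-180],"twist":0},{"linear":[8,-16,-180],"twist":0},{"linear":[5,-16,-180],"twist":0},{"linear":[5,-16,-180],"twist":0},{"linear":[15,-16,-150],"twist":0},{"linear":[15,-16,-90],"twist":0},{"linear":[-10,0,-30],"twist":0},{"linear":[-60,10,30],"twist":0},{"linear":[-100,10,80],"twist":0}]' 255
python3 - <<'E'
from h import *
c=cam('wrist'); cv2.imwrite('pics/w2.png',c['frame'])
for n in('scene','side'):
    c=cam(n);W=cloud(c);
    for k,m in masks(c['frame']).items():
        if k in('red','green','lilac'):
            for i,s,ce,mm in blobs(m):print(n,k,ce.round(),np.nanmedian(W[mm],0).round(),np.nanpercentile(W[mm],3,axis=0).round(),np.nanpercentile(W[mm],97,axis=0).round())
    p=W.reshape(-1,3);p=p[~np.isnan(p[:,0])]
    print('height map rows y 160..340, cols x 560..760')
    for y in range(160,340,15): print(y,[ (lambda r: int(np.median(r[:,2])) if len(r)>1 else None)(p[(abs(p[:,1]-y)<8)&(abs(p[:,0]-x)<10)]) for x in range(460,780,20)])
E
```

```text
time: 2.4
tool_pos: [437.7, 9.7, 291.3]
tcp_rot: [3.142, -0.001, 0.001]
contact_force: [0.6, 0.7, -0.0]
grip_width: 0.6
scene green [304. 244.] [ 483. -126.   42.] [ 474. -170.   11.] [515. -92.  46.]
scene lilac [306. 278.] [ 405. -182.   36.] [ 397. -214.    4.] [ 438. -137.   46.]
scene red [260. 215.] [499. -18.  53.] [491. -21.  32.] [509. -12.  68.]
height map rows y 160..340, cols x 560..760
160 [0, 1, 22, 23, 23, 23, 23, 23, 23, None, 45, None, 209, None, None, None]
175 [0, 1, 21, 23, 23, 23, 23, 23, 23, 29, 45, None, 204, None, None, None]
190 [1, 1, 23, 30, 29, 23, 33, 54, 23, 29, 44, None, 202, None, None, None]
205 [0, 1, 21, 33, 37, 23, 25, 74, 23, 30, 44, None, 180, None, None, None]
220 [0, 0, 16, 23, None, 23, 23, 23, None, 31, 44, None, 136, None, None, None]
235 [0, 0, 0, None, None, None, None, None, None, None, None, None, 120, None, None, None]
250 [0, 0, 0, None, None, None, None, None, None, None, None, None, 120, None, None, None]
265 [0, 0, 0, 1, 0, 0, 1, 1, 1, 0, None, None, 113, None, None, None]
280 [0, 0, 0, 1, 0, 0, 0, 0, 1, 0, 0, None, 119, None, None,
[... 805 characters left out ...]
 33, 36, 23, 23, 44, None, 24, 44, None, 272, None, None, None]
220 [1, 1, 2, None, None, 23, 23, 23, None, 22, 43, None, 276, None, None, None]
235 [0, 0, 1, None, None, None, None, None, None, None, None, None, 263, None, None, None]
250 [1, 0, 1, None, None, None, None, None, None, None, None, None, 282, None, None, None]
265 [0, 1, 0, None, None, None, None, None, None, None, None, None, 273, None, None, None]
280 [1, 0, 0, 0, None, 1, 1, 0, None, None, 1, None, 273, None, None, None]
295 [1, 0, 0, 0, 1, 1, 0, 1, None, None, 0, None, 270, None, None, None]
310 [0, 0, 0, 0, 1, 1, 0, 1, 1, None, 0, 1, 275, None, None, None]
325 [1, 1, 1, 0, 1, 1, 0, 1, 1, None, 0, 1, 271, None, None, None]
```

Mains is off (lever now at x≈499, pivot ≈515). Rockers read off/on/off (0/1/2). The plan is pegs 1 and 2, so rocker2 goes on now while there is still room.

```bash
python3 -m pendant '[{"linear":[0,0,0],"twist":0},{"linear":[0,0,0],"twist":0},{"linear":[0,0,0],"twist":0}]'; python3 - <<'E'
from h import *
state()
E
```

```text
time: 2.92
tool_pos: [438.8, 9.3, 288.5]
tcp_rot: [-3.141, 0.002, -0.0]
contact_force: [0.5, -0.2, 0.3]
grip_width: 0.5
{'time': np.float64(2.925), 'tool_pos': array([438.799,   9.258, 288.497]), 'tcp_rot': array([-3.141e+00,  2.000e-03, -0.000e+00]), 'contact_force': array([ 0.505, -0.208,  0.265]), 'grip_width': np.float64(0.472), 'joint_positions': array([-0.154,  0.137,  1.625,  0.   ,  1.382, -0.154])}
```

View pics/w2.png

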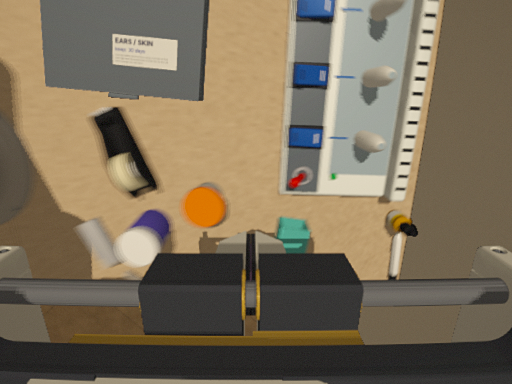

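The toggle now leans toward the robot in the wrist view, at (298,180). Pressing rocker2's far end next.

```bash
python3 -m pendant '[{"linear":[60,15,0],"twist":0},{"linear":[109,30,-40],"twist":0},{"linear":[109,30,-90],"twist":0},{"linear":[109,30,-140],"twist":0},{"linear":[109,30,-190],"twist":0},{"linear":[109,30,-235],"twist":0},{"linear":[109,30,-245],"twist":0},{"linear":[109,30,-252],"twist":0},{"linear":[109,30,-258],"twist":0},{"linear":[109,30,-261],"twist":0},{"linear":[109,30,-261],"twist":0},{"linear":[109,30,-220],"twist":0},{"linear":[109,30,-160],"twist":0},{"linear":[85,-20,-100],"twist":0},{"linear":[64,-60,-60],"twist":0},{"linear":[64,-60,-20],"twist":0},{"linear":[64,-60,-20],"twist":0},{"linear":[64,-60,-20],"twist":0}]' 80
python3 - <<'E'
from h import *
state()
c=cam('wrist'); cv2.imwrite('pics/w3.png',c['frame']);W=cloud(c)
for k,m in masks(c['frame']).items():
    if k in('blue','green','lilac'):
        for i,s,ce,mm in blobs(m,60):
            P=W[mm];P=P[~np.isnan(P[:,0])]
            if len(P)<9: continue
            A=np.c_[P[:,:2]-P[:,:2].mean(0),np.ones(len(P))]
            T=P[P[:,2]>40]
            print(k,s,np.median(P,0).round(),'slope',np.linalg.lstsq(A,P[:,2],rcond=None)[0][0].round(2),'top',(cv2.minAreaRect(T[:,:2].astype(np.float32)) if len(T)>9 else '') )
for n in('scene','side'):
    c=cam(n);W=cloud(c)
    for k in('green','lilac'):
        m=masks(c['frame'])[k]; P=W[m];P=P[P[:,2]>41]
        print(n,k,cv2.minAreaRect(P[:,:2].astype(np.float32)),np.median(P,0))
E
```

```text
time: 5.18
tool_pos: [502.5, -50.6, 268.6]
tcp_rot: [-3.141, 0.001, -0.0]
contact_force: [0.2, 0.1, -0.9]
grip_width: 63.2
{'time': np.float64(5.175), 'tool_pos': array([502.513, -50.596, 268.611]), 'tcp_rot': array([-3.141e+00,  1.000e-03, -0.000e+00]), 'contact_force': array([ 0.23 ,  0.091, -0.856]), 'grip_width': np.float64(63.232), 'joint_positions': array([-0.252,  0.276,  1.502,  0.   ,  1.366, -0.252])}
green [ 232  184   38   65 1907] [ 503. -123.   44.] slope -0.06 top ((500.981689453125, -130.39991760253906), (79.42465209960938, 42.796627044677734), 81.96640014648438)
lilac [ 182  212   34   62 1173] [ 433. -150.   43.] slope 0.88 top ((433.6719970703125, -124.80610656738281), (176.0014190673828, 47.535030364990234), 79.16950225830078)
blue [247   7  37  25 761] [517. 118.  33.] slope -0.23 top 
blue [245  80  35  22 640] [515.  39.  32.] slope 0.25 top 
scene green ((498.4700622558594, -129.61402893066406), (80.61601257324219, 44.11485290527344), 79.72065734863281) [ 496.93231312 -129.98055284   44.35400364]
scene lilac ((350.58941650390625, -153.15440368652344), (84.81060791015625, 202.9115447998047), 72.87322235107422) [ 417.92853776 -174.59380304   44.36524034]
side green ((503.24530029296875, -131.5284423828125), (82.26554107666016, 43.007652282714844), 80.29420471191406) [ 502.74924372 -134.79634115   44.62327829]
side lilac ((415.61102294921875, -140.44827270507812), (259.375, 161.5786590576172), 21.003660202026367) [ 424.86306193 -179.00251317   44.48339486]
```

View pics/w3.png

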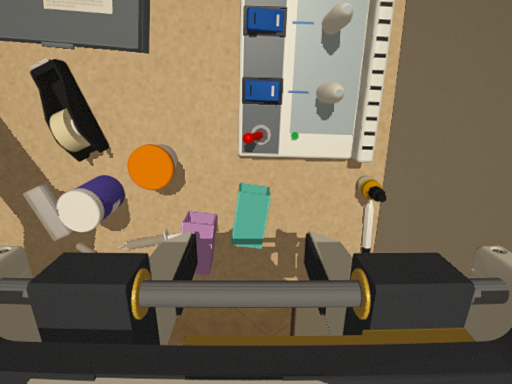

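The rocker is still off because the fingers opened at the start of that call. Repeating with them shut.

```bash
python3 -m pendant '[{"linear":[25,45,0],"twist":0},{"linear":[46,90,-50],"twist":0},{"linear":[46,90,-100],"twist":0},{"linear":[46,90,-150],"twist":0},{"linear":[46,90,-200],"twist":0},{"linear":[46,90,-220],"twist":0},{"linear":[46,90,-230],"twist":0},{"linear":[46,90,-236],"twist":0},{"linear":[46,90,-240],"twist":0},{"linear":[46,90,-242],"twist":0},{"linear":[46,90,-242],"twist":0},{"linear":[46,90,-200],"twist":0},{"linear":[46,90,-140],"twist":0},{"linear":[40,60,-80],"twist":0},{"linear":[15,10,-40],"twist":0},{"linear":[0,0,-20],"twist":0},{"linear":[0,0,-20],"twist":0},{"linear":[0,0,-20],"twist":0}]' 255
python3 - <<'E'
from h import *
state()
c=cam('wrist'); cv2.imwrite('pics/w4.png',c['frame']);W=cloud(c)
for k,m in masks(c['frame']).items():
    if k in('blue','green'):
        for i,s,ce,mm in blobs(m,60):
            P=W[mm];P=P[~np.isnan(P[:,0])]
            A=np.c_[P[:,:2]-P[:,:2].mean(0),np.ones(len(P))]
            T=P[P[:,2]>40]
            print(k,np.median(P,0).round(),'slope',np.linalg.lstsq(A,P[:,2],rcond=None)[0][0].round(2),'top',(cv2.minAreaRect(T[:,:2].astype(np.float32)) if len(T)>9 else '') )
E
```

```text
time: 7.58
tool_pos: [502.4, -50.2, 249.0]
tcp_rot: [-3.141, 0.001, -0.0]
contact_force: [-0.8, 0.6, -0.4]
grip_width: 0.4
{'time': np.float64(7.575), 'tool_pos': array([502.426, -50.226, 248.98 ]), 'tcp_rot': array([-3.141e+00,  1.000e-03, -0.000e+00]), 'contact_force': array([-0.808,  0.648, -0.446]), 'grip_width': np.float64(0.438), 'joint_positions': array([-0.252,  0.288,  1.538,  0.   ,  1.316, -0.252])}
green [ 504. -108.   44.] slope -0.1 top ((506.5951232910156, -94.2486572265625), (100.43670654296875, 42.989112854003906), 81.52621459960938)
blue [518. 118.  33.] slope -0.24 top 
blue [516.  40.  33.] slope 0.25 top
```

```bash
python3 -m pendant '[{"linear":[20,45,0],"twist":0},{"linear":[39,90,-50],"twist":0},{"linear":[39,90,-100],"twist":0},{"linear":[39,90,-150],"twist":0},{"linear":[39,90,-190],"twist":0},{"linear":[39,90,-205],"twist":0},{"linear":[39,90,-212],"twist":0},{"linear":[39,90,-216],"twist":0},{"linear":[39,90,-220],"twist":0},{"linear":[39,90,-220],"twist":0}]' 255
python3 - <<'E'
from h import *
state()
c=cam('side');f=c['frame'];u,v=pix(c,[[540,40,30]])[0];print(u,v)
a=f[int(v)-60:int(v)+40,int(u)-60:int(u)+60];cv2.imwrite('pics/s1.png',cv2.resize(a,None,fx=5,fy=5,interpolation=2))
E
```

```text
time: 8.88
tool_pos: [541.9, 39.2, 30.2]
tcp_rot: [3.141, -0.001, -0.0]
contact_force: [0.5, -0.6, 0.3]
grip_width: 0.6
{'time': np.float64(8.875), 'tool_pos': array([541.941,  39.206,  30.153]), 'tcp_rot': array([ 3.141e+00, -1.000e-03, -0.000e+00]), 'contact_force': array([ 0.476, -0.593,  0.317]), 'grip_width': np.float64(0.64), 'joint_positions': array([-0.069,  0.607,  1.704, -0.   ,  0.829, -0.069])}
255.50231235461203 208.03519396690263
```

View pics/s1.png

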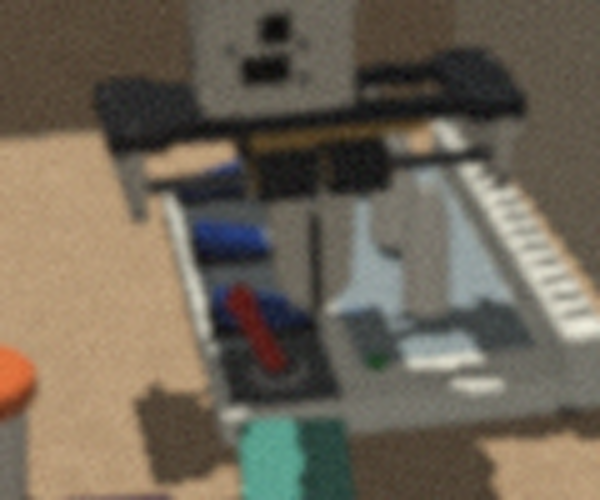

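```bash
python3 -m pendant '[{"linear":[0,0,60],"twist":0},{"linear":[0,-5,120],"twist":0},{"linear":[-20,-45,180],"twist":0},{"linear":[-39,-90,220],"twist":0},{"linear":[-39,-100,220],"twist":0},{"linear":[-39,-100,220],"twist":0}]' 80
python3 - <<'E'
from h import *
state()
c=cam('wrist');W=cloud(c)
for k,m in masks(c['frame']).items():
    if k in('blue','green'):
        for i,s,ce,mm in blobs(m,60):
            P=W[mm];P=P[~np.isnan(P[:,0])]
            A=np.c_[P[:,:2]-P[:,:2].mean(0),np.ones(len(P))]
            T=P[P[:,2]>40]
            print(k,np.median(P,0).round(),'slope',np.linalg.lstsq(A,P[:,2],rcond=None)[0][0].round(2),'top',(cv2.minAreaRect(T[:,:2].astype(np.float32)) if len(T)>9 else '') )
E
```

```text
time: 9.68
tool_pos: [502.7, -61.8, 250.9]
tcp_rot: [3.141, -0.003, -0.002]
contact_force: [-0.6, -0.1, 0.1]
grip_width: 55.7
{'time': np.float64(9.675), 'tool_pos': array([502.745, -61.795, 250.912]), 'tcp_rot': array([ 3.141e+00, -3.000e-03, -2.000e-03]), 'contact_force': array([-0.61 , -0.099,  0.144]), 'grip_width': np.float64(55.697), 'joint_positions': array([-0.274,  0.288,  1.534, -0.   ,  1.317, -0.271])}
green [ 502. -122.   44.] slope -0.06 top ((501.1535339355469, -130.17054748535156), (78.61878204345703, 42.85478973388672), 81.76853942871094)
blue [517. 114.  33.] slope -0.23 top 
blue [515.  39.  33.] slope -0.22 top
```

```bash
python3 -m pendant '[{"linear":[-2,-40,-20],"twist":-9},{"linear":[-2,-72,-70],"twist":-9},{"linear":[-2,-72,-120],"twist":-9},{"linear":[-2,-72,-170],"twist":-9},{"linear":[-2,-72,-210],"twist":-9},{"linear":[-2,-72,-235],"twist":-9},{"linear":[-2,-72,-245],"twist":-9},{"linear":[-2,-72,-246],"twist":-9},{"linear":[-2,-72,-246],"twist":-9}]' 97
python3 -m pendant '[{"linear":[0,0,0],"twist":0},{"linear":[0,0,0],"twist":0},{"linear":[0,0,0],"twist":0},{"linear":[0,0,0],"twist":0},{"linear":[0,0,0],"twist":0},{"linear":[0,0,0],"twist":0}]' 255
python3 -m pendant '[{"linear":[0,0,40],"twist":0},{"linear":[0,0,100],"twist":0},{"linear":[0,0,160],"twist":10},{"linear":[0,0,200],"twist":20},{"linear":[0,0,200],"twist":30},{"linear":[0,0,200],"twist":40},{"linear":[0,0,200],"twist":50},{"linear":[0,0,200],"twist":60},{"linear":[0,0,200],"twist":70},{"linear":[0,0,200],"twist":80},{"linear":[0,0,200],"twist":90},{"linear":[0,0,200],"twist":98},{"linear":[0,0,200],"twist":98},{"linear":[0,0,200],"twist":98}]' 255
python3 - <<'E'
from h import *
state()
c=cam('side');f=c['frame'];u,v=pix(c,[[500,-133,200]])[0];print(u,v)
a=f[max(0,int(v)-50):int(v)+60,int(u)-65:int(u)+65];cv2.imwrite('pics/s2.png',cv2.resize(a,None,fx=5,fy=5,interpolation=2))
W=cloud(c);m=masks(f)['green'];print(np.nanpercentile(W[m],[3,50,97],axis=0).round())
E
```

```text
time: 10.85
tool_pos: [501.3, -132.6, 4.5]
tcp_rot: [3.141, -0.002, -0.157]
contact_force: [1.1, -0.1, -0.4]
grip_width: 56.9
time: 11.6
tool_pos: [501.1, -132.9, 4.5]
tcp_rot: [3.141, -0.001, -0.157]
contact_force: [-1.5, 0.5, 6.5]
grip_width: 43.9
time: 13.35
tool_pos: [500.6, -132.6, 203.6]
tcp_rot: [-3.141, -0.0, 1.551]
contact_force: [0.2, -0.3, 0.1]
grip_width: 43.9
{'time': np.float64(13.35), 'tool_pos': array([ 500.552, -132.637,  203.571]), 'tcp_rot': array([-3.141, -0.   ,  1.551]), 'contact_force': array([ 0.195, -0.293,  0.127]), 'grip_width': np.float64(43.879), 'joint_positions': array([-0.407,  0.349,  1.581,  0.   ,  1.212, -1.958])}
250.00535842734544 168.16617959358248
[[ 460. -157.  203.]
 [ 481. -155.  226.]
 [ 534. -114.  244.]]
```

View pics/s2.png

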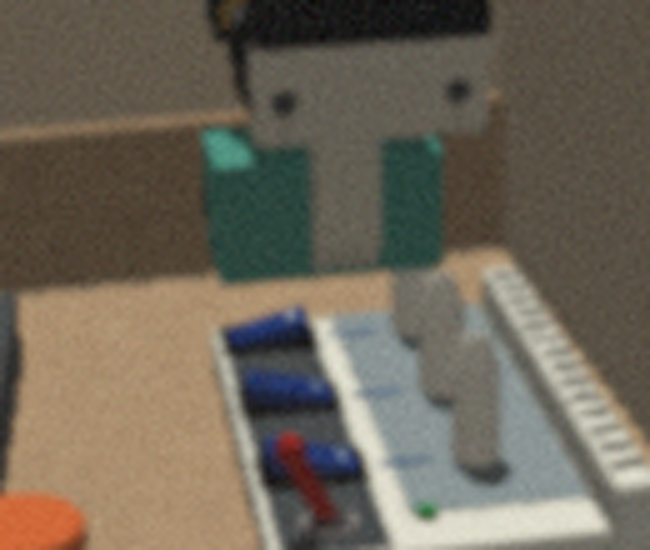

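```bash
python3 -m pendant '[{"linear":[15,50,0],"twist":0},{"linear":[30,100,-10],"twist":0},{"linear":[45,150,-20],"twist":0},{"linear":[58,200,-40],"twist":0},{"linear":[68,250,-60],"twist":0},{"linear":[68,250,-90],"twist":0},{"linear":[68,250,-105],"twist":0},{"linear":[68,250,-111],"twist":0},{"linear":[68,250,-115],"twist":0},{"linear":[68,250,-119],"twist":0},{"linear":[68,250,-123],"twist":0},{"linear":[68,250,-127],"twist":0},{"linear":[68,250,-127],"twist":0}]' 255
python3 - <<'E'
from h import *
state()
c=cam('side');f=c['frame'];u,v=pix(c,[[569,117,95]])[0];print(u,v)
a=f[max(0,int(v)-50):int(v)+60,int(u)-65:int(u)+65];cv2.imwrite('pics/s3.png',cv2.resize(a,None,fx=5,fy=5,interpolation=2))
E
```

```text
time: 15.02
tool_pos: [568.6, 117.0, 80.1]
tcp_rot: [3.14, -0.001, 1.552]
contact_force: [-9.8, 0.2, 16.8]
grip_width: 44.1
{'time': np.float64(15.025), 'tool_pos': array([568.646, 116.982,  80.124]), 'tcp_rot': array([ 3.140e+00, -1.000e-03,  1.552e+00]), 'contact_force': array([-9.833,  0.153, 16.758]), 'grip_width': np.float64(44.101), 'joint_positions': array([ 7.100e-02,  5.900e-01,  1.556e+00,  1.000e-03,  9.940e-01,
       -1.482e+00])}
260.326056210871 170.12535417954743
```

View pics/s3.png

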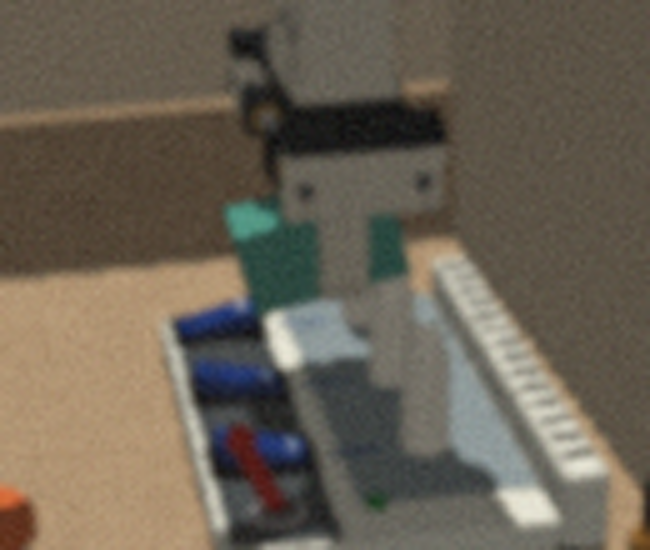

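The jar is turning in the grip, about 30° so far with the mouth going down (crop (330,260)). Continuing.

```bash
python3 -m pendant '[{"linear":[0,0,-3],"twist":0},{"linear":[0,0,-6],"twist":0},{"linear":[0,0,-9],"twist":0},{"linear":[0,0,-12],"twist":0},{"linear":[0,0,-14],"twist":0},{"linear":[0,0,-16],"twist":0},{"linear":[0,0,-16],"twist":0}]' 255
python3 - <<'E'
from h import *
state()
E
python3 -m pendant '[{"linear":[-4,0,40],"twist":0},{"linear":[-4,0,90],"twist":0},{"linear":[-4,0,100],"twist":0},{"linear":[-4,0,100],"twist":0}]' 255
python3 - <<'E'
from h import *
state()
c=cam('side');f=c['frame'];u,v=pix(c,[[569,117,165]])[0]
W=cloud(c);m=masks(f)['green'];P=W[m];P=P[P[:,2]>80];print(np.nanpercentile(P,[3,50,97],axis=0).round())
q=P[P[:,1]<np.nanpercentile(P[:,1],70)];A=cv2.minAreaRect(q[:,[0,2]].astype(np.float32));print(A)
a=f[max(0,int(v)-50):int(v)+60,int(u)-65:int(u)+65];cv2.imwrite('pics/s4.png',cv2.resize(a,None,fx=5,fy=5,interpolation=2))
E
```

```text
time: 15.95
tool_pos: [569.4, 117.0, 63.9]
tcp_rot: [3.139, -0.001, 1.552]
contact_force: [-7.0, 1.7, 14.2]
grip_width: 44.0
{'time': np.float64(15.95), 'tool_pos': array([569.357, 116.953,  63.898]), 'tcp_rot': array([ 3.139e+00, -1.000e-03,  1.552e+00]), 'contact_force': array([-6.998,  1.69 , 14.208]), 'grip_width': np.float64(44.047), 'joint_positions': array([ 7.000e-02,  6.110e-01,  1.569e+00,  1.000e-03,  9.580e-01,
       -1.482e+00])}
time: 16.45
tool_pos: [565.1, 116.7, 161.7]
tcp_rot: [3.139, -0.0, 1.552]
contact_force: [-0.3, -0.0, -2.1]
grip_width: 43.8
{'time': np.float64(16.45), 'tool_pos': array([565.149, 116.741, 161.693]), 'tcp_rot': array([ 3.139, -0.   ,  1.552]), 'contact_force': array([-0.344, -0.047, -2.061]), 'grip_width': np.float64(43.824), 'joint_positions': array([ 0.071,  0.492,  1.475,  0.   ,  1.172, -1.481])}
[[516.  91. 158.]
 [538.  95. 188.]
 [589. 133. 205.]]
((548.2709350585938, 198.4199981689453), (75.60755920410156, 64.3800048828125), 32.9108772277832)
```

View pics/s4.png

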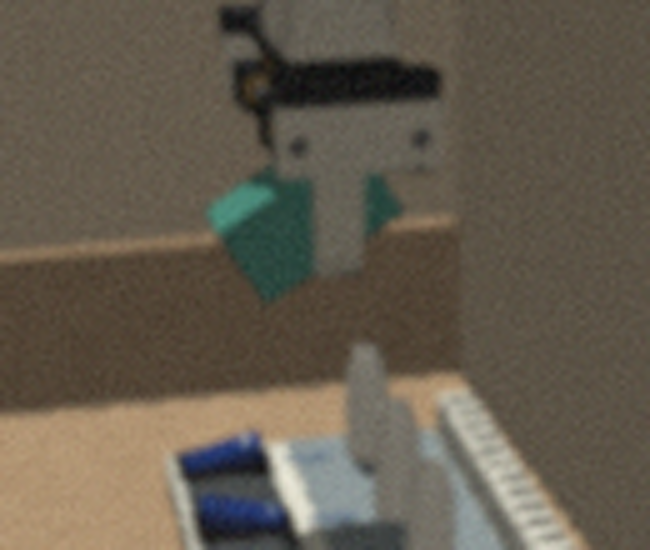

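The jar turned ~33° but also slid ~14 mm up in the fingers, with the contact too close to the pads. I'll set it down on free table and regrip it higher on its side, then press with a longer lever.

```bash
python3 -m pendant '[{"linear":[-20,-50,10],"twist":0},{"linear":[-35,-100,10],"twist":0},{"linear":[-50,-150,10],"twist":0},{"linear":[-55,-200,0],"twist":0},{"linear":[-55,-232,-40],"twist":0},{"linear":[-55,-232,-90],"twist":0},{"linear":[-55,-232,-130],"twist":0},{"linear":[-55,-232,-145],"twist":0},{"linear":[-55,-232,-150],"twist":0},{"linear":[-55,-232,-155],"twist":0},{"linear":[-55,-232,-155],"twist":0}]' 255
python3 -m pendant '[{"linear":[0,0,0],"twist":0},{"linear":[0,0,0],"twist":0},{"linear":[0,0,0],"twist":0},{"linear":[0,0,0],"twist":0},{"linear":[0,0,60],"twist":0},{"linear":[0,0,120],"twist":0},{"linear":[-40,0,180],"twist":0},{"linear":[-40,0,200],"twist":0},{"linear":[-40,0,200],"twist":0}]' 97
python3 - <<'E'
from h import *
state()
c=cam('wrist');cv2.imwrite('pics/w5.png',c['frame'])
for n in('scene','side','wrist'):
    if n!='wrist': c=cam(n)
    W=cloud(c)
    for k in('green','lilac'):
        for i,s,ce,mm in blobs(masks(c['frame'])[k],150):
            P=W[mm];P=P[(P[:,2]>41)&(P[:,2]<60)]
            if len(P)>20: print(n,k,cv2.minAreaRect(P[:,:2].astype(np.float32)),np.median(P,0).round())
E
```

```text
time: 17.88
tool_pos: [511.6, -114.6, 7.2]
tcp_rot: [3.137, 0.001, 1.553]
contact_force: [1.6, 0.9, 5.0]
grip_width: 43.4
time: 19.0
tool_pos: [470.4, -115.2, 208.0]
tcp_rot: [3.137, 0.002, 1.553]
contact_force: [0.2, 0.1, 0.3]
grip_width: 57.0
{'time': np.float64(19.0), 'tool_pos': array([ 470.413, -115.153,  207.958]), 'tcp_rot': array([3.137e+00, 2.000e-03, 1.553e+00]), 'contact_force': array([0.193, 0.066, 0.337]), 'grip_width': np.float64(56.972), 'joint_positions': array([-0.399,  0.282,  1.666,  0.   ,  1.188, -1.952])}
scene green ((507.6492919921875, -115.6492919921875), (44.0710563659668, 80.71855163574219), 88.84623718261719) [ 505. -117.   44.]
scene lilac ((421.11260986328125, -174.1347198486328), (79.0177230834961, 43.607784271240234), 82.490478515625) [ 419. -177.   44.]
side green ((512.4434204101562, -116.40834045410156), (45.86915969848633, 78.61363220214844), 88.52963256835938) [ 512. -120.   45.]
side lilac ((425.8172302246094, -176.3204803466797), (79.33821105957031, 41.63337707519531), 84.94448852539062) [ 425. -182.   44.]
wrist green ((512.4434204101562, -116.40834045410156), (45.86915969848633, 78.61363220214844), 88.52963256835938) [ 512. -120.   45.]
wrist lilac ((425.8172302246094, -176.3204803466797), (79.33821105957031, 41.63337707519531), 84.94448852539062) [ 425. -182.   44.]
```

View pics/w5.png

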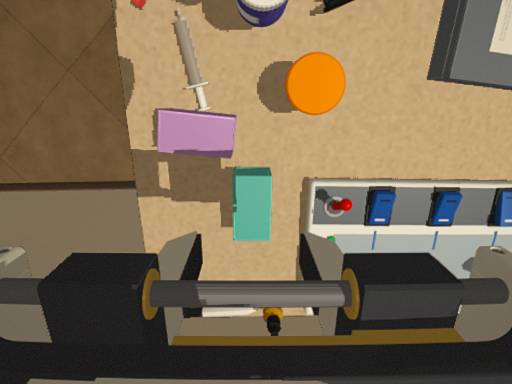

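```bash
python3 -m pendant '[{"linear":[44,-1,-50],"twist":0},{"linear":[44,-1,-100],"twist":0},{"linear":[44,-1,-150],"twist":0},{"linear":[44,-1,-185],"twist":0},{"linear":[44,-1,-195],"twist":0},{"linear":[44,-1,-195],"twist":0}]' 97
python3 -m pendant '[{"linear":[0,0,0],"twist":0},{"linear":[0,0,0],"twist":0},{"linear":[0,0,0],"twist":0},{"linear":[0,0,0],"twist":0},{"linear":[0,0,0],"twist":0},{"linear":[0,0,50],"twist":0},{"linear":[0,0,110],"twist":0},{"linear":[10,40,150],"twist":0},{"linear":[20,80,150],"twist":0},{"linear":[30,130,150],"twist":0},{"linear":[38,180,150],"twist":0},{"linear":[47,232,140],"twist":0},{"linear":[47,232,110],"twist":0},{"linear":[47,232,94],"twist":0},{"linear":[47,232,88],"twist":0},{"linear":[47,232,88],"twist":0}]' 255
python3 - <<'E'
from h import *
state()
E
```

```text
time: 19.9
tool_pos: [513.4, -115.5, 10.0]
tcp_rot: [-3.14, -0.001, 1.553]
contact_force: [0.2, -0.1, 0.1]
grip_width: 56.9
time: 21.9
tool_pos: [559.7, 115.6, 98.8]
tcp_rot: [-3.139, 0.0, 1.552]
contact_force: [-4.0, 0.4, 0.8]
grip_width: 43.8
{'time': np.float64(21.9), 'tool_pos': array([559.695, 115.595,  98.806]), 'tcp_rot': array([-3.139,  0.   ,  1.552]), 'contact_force': array([-3.971,  0.411,  0.83 ]), 'grip_width': np.float64(43.822), 'joint_positions': array([ 0.069,  0.554,  1.561,  0.   ,  1.029, -1.483])}
```

```bash
python3 -m pendant '[{"linear":[0,0,6],"twist":0},{"linear":[4,0,6],"twist":0},{"linear":[4,0,2],"twist":0},{"linear":[4,0,-1],"twist":0},{"linear":[4,0,-4],"twist":0},{"linear":[4,0,-7],"twist":0},{"linear":[4,0,-7],"twist":0}]' 255
python3 -m pendant '[{"linear":[0,0,-3],"twist":0},{"linear":[0,0,-6],"twist":0},{"linear":[0,0,-9],"twist":0},{"linear":[0,0,-9],"twist":0}]' 255
python3 - <<'E'
from h import *
state()
c=cam('side');f=c['frame'];u,v=pix(c,[[569,117,105]])[0]
a=f[max(0,int(v)-50):int(v)+60,int(u)-65:int(u)+65];cv2.imwrite('pics/s5.png',cv2.resize(a,None,fx=5,fy=5,interpolation=2))
E
```

```text
time: 22.78
tool_pos: [563.6, 116.2, 93.0]
tcp_rot: [-3.14, 0.0, 1.554]
contact_force: [-9.4, -1.4, 14.0]
grip_width: 43.7
time: 23.28
tool_pos: [563.2, 116.2, 83.9]
tcp_rot: [-3.139, 0.0, 1.554]
contact_force: [-10.1, -1.2, 14.4]
grip_width: 44.0
{'time': np.float64(23.275), 'tool_pos': array([563.185, 116.243,  83.852]), 'tcp_rot': array([-3.139,  0.   ,  1.554]), 'contact_force': array([-10.136,  -1.21 ,  14.42 ]), 'grip_width': np.float64(43.964), 'joint_positions': array([ 0.07 ,  0.579,  1.565, -0.   ,  1.001, -1.483])}
```

View pics/s5.png

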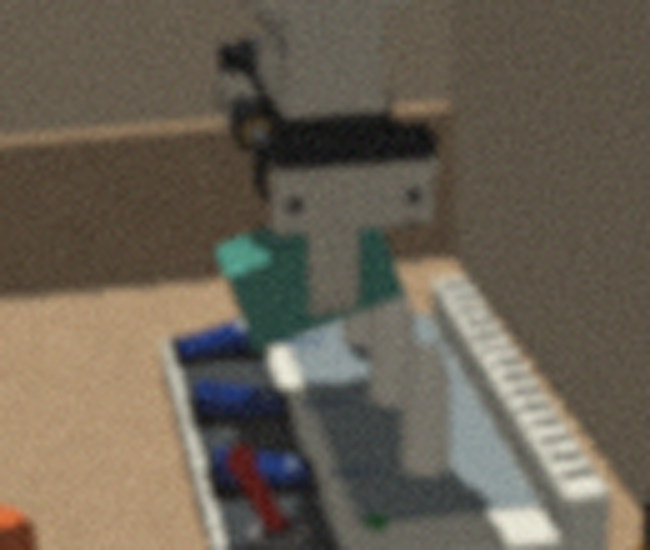

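```bash
cat >> h.py <<'E'
def tilt(col,zmin=70,y0=None):
    "jar side face seen by the side camera: rect in x-z"
    c=cam('side');W=cloud(c);P=W[masks(c['frame'])[col]];P=P[P[:,2]>zmin]
    y=np.percentile(P[:,1],8) if y0 is None else y0
    q=P[abs(P[:,1]-y)<6]
    r=cv2.minAreaRect(q[:,[0,2]].astype(np.float32));print('tilt',col,len(q),'y',y.round(1),'ctr',np.round(r[0],1),'size',np.round(r[1],1),'ang',round(r[2],1),'corners',cv2.boxPoints(r).round().tolist())
    return c
E
python3 -m pendant '[{"linear":[0,0,-3],"twist":0},{"linear":[0,0,-6],"twist":0},{"linear":[0,0,-9],"twist":0},{"linear":[0,0,-9],"twist":0}]' 255
python3 -c "
from h import *
tilt('green')"
python3 -m pendant '[{"linear":[0,0,-3],"twist":0},{"linear":[0,0,-6],"twist":0},{"linear":[0,0,-9],"twist":0},{"linear":[0,0,-9],"twist":0}]' 255
python3 -c "
from h import *
tilt('green')"
```

```text
time: 23.82
tool_pos: [563.5, 116.2, 74.9]
tcp_rot: [-3.14, 0.0, 1.554]
contact_force: [-9.0, -1.6, 14.6]
grip_width: 43.8
tilt green 237 y 92.1 ctr [555.3  92.2] size [75.5 43. ] ang 26.4 corners [[512.0, 95.0], [531.0, 56.0], [599.0, 90.0], [580.0, 128.0]]
time: 24.38
tool_pos: [564.2, 116.2, 65.9]
tcp_rot: [-3.141, 0.0, 1.554]
contact_force: [-6.4, -1.3, 12.5]
grip_width: 43.8
tilt green 183 y 91.9 ctr [554.7  87.3] size [34.6 82.7] ang 89.4 corners [[513.0, 70.0], [596.0, 70.0], [596.0, 104.0], [514.0, 105.0]]
```

```bash
python3 -c "
from h import *
tilt('green',35)"
```

```text
tilt green 265 y 91.8 ctr [555.6  85. ] size [75.9 43.9] ang 39.2 corners [[512.0, 78.0], [540.0, 44.0], [599.0, 92.0], [571.0, 126.0]]
```

```bash
python3 -m pendant '[{"linear":[0,0,-3],"twist":0},{"linear":[0,0,-6],"twist":0},{"linear":[0,0,-9],"twist":0},{"linear":[0,0,-9],"twist":0}]' 255
python3 -c "
from h import *
tilt('green',30)"
python3 -m pendant '[{"linear":[0,0,-3],"twist":0},{"linear":[0,0,-6],"twist":0},{"linear":[0,0,-9],"twist":0},{"linear":[0,0,-9],"twist":0}]' 255
python3 -c "
from h import *
tilt('green',25)"
```

```text
time: 24.98
tool_pos: [564.7, 116.4, 56.8]
tcp_rot: [3.141, -0.0, 1.553]
contact_force: [-4.8, -0.2, 9.9]
grip_width: 44.2
tilt green 244 y 92.3 ctr [556.6  74.9] size [75.  45.5] ang 48.8 corners [[515.0, 62.0], [549.0, 32.0], [598.0, 88.0], [564.0, 118.0]]
time: 25.52
tool_pos: [564.1, 116.5, 47.8]
tcp_rot: [-3.141, -0.0, 1.554]
contact_force: [-6.3, -0.2, 11.2]
grip_width: 43.6
tilt green 228 y 92.4 ctr [553.9  65.1] size [70.5 44.6] ang 56.8 corners [[516.0, 48.0], [553.0, 23.0], [592.0, 82.0], [555.0, 107.0]]
```

Now at ~57°. Next I hook the mouth over the peg and pull toward −x, so the peg brings the jar upright.

```bash
python3 -m pendant '[{"linear":[-10,0,15],"twist":0},{"linear":[-10,0,60],"twist":0},{"linear":[0,0,110],"twist":0},{"linear":[40,0,110],"twist":0},{"linear":[65,0,110],"twist":0},{"linear":[65,0,110],"twist":0},{"linear":[65,0,80],"twist":0},{"linear":[65,0,70],"twist":0},{"linear":[65,0,70],"twist":0}]' 255
python3 -c "
from h import *
c=tilt('green',45);state()
f=c['frame'];u,v=pix(c,[[600,117,115]])[0]
a=f[max(0,int(v)-50):int(v)+60,int(u)-65:int(u)+65];cv2.imwrite('pics/s6.png',cv2.resize(a,None,fx=5,fy=5,interpolation=2))"
```

```text
time: 26.7
tool_pos: [628.6, 116.3, 116.3]
tcp_rot: [-3.14, 0.0, 1.553]
contact_force: [0.9, 0.0, -0.4]
grip_width: 43.6
tilt green 236 y 92.2 ctr [619.  135.9] size [75.2 41.1] ang 54.0 corners [[580.0, 118.0], [613.0, 93.0], [658.0, 154.0], [624.0, 178.0]]
{'time': np.float64(26.75), 'tool_pos': array([629.407, 116.4  , 117.202]), 'tcp_rot': array([-3.142, -0.   ,  1.554]), 'contact_force': array([-0.135, -0.011, -0.325]), 'grip_width': np.float64(44.006), 'joint_positions': array([ 0.063,  0.646,  1.329,  0.   ,  1.167, -1.49 ])}
```

View pics/s6.png

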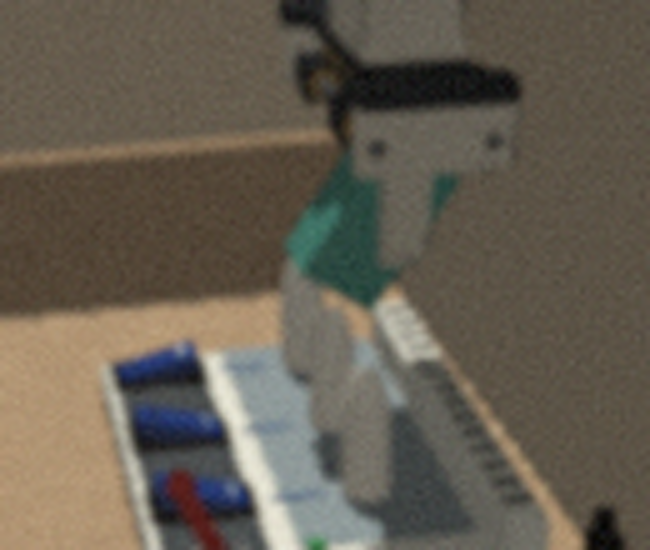

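```bash
python3 -m pendant '[{"linear":[-1,0,-10],"twist":0},{"linear":[0,0,-20],"twist":0},{"linear":[0,0,-25],"twist":0},{"linear":[-4,0,-25],"twist":0},{"linear":[-8,0,-25],"twist":0},{"linear":[-12,0,-26],"twist":0},{"linear":[-16,0,-26],"twist":0},{"linear":[-16,0,-26],"twist":0}]' 255
python3 -c "
from h import *
c=tilt('green',45)"
python3 -m pendant '[{"linear":[-4,0,0],"twist":0},{"linear":[-8,0,0],"twist":0},{"linear":[-12,0,0],"twist":0},{"linear":[-16,0,0],"twist":0},{"linear":[-20,0,0],"twist":0},{"linear":[-20,0,0],"twist":0}]' 255
python3 -c "
from h import *
c=tilt('green',45)"
```

```text
time: 27.75
tool_pos: [618.1, 116.3, 93.7]
tcp_rot: [3.129, -0.001, 1.553]
contact_force: [9.4, 0.3, 2.4]
grip_width: 43.8
tilt green 222 y 92.2 ctr [610.  110.3] size [71.1 42.6] ang 62.3 corners [[575.0, 89.0], [612.0, 69.0], [645.0, 132.0], [608.0, 152.0]]
time: 28.55
tool_pos: [597.5, 116.6, 92.9]
tcp_rot: [3.131, -0.001, 1.553]
contact_force: [8.6, 1.1, -0.3]
grip_width: 44.2
tilt green 191 y 92.5 ctr [597.9 104.8] size [63.5 42. ] ang 78.9 corners [[571.0, 78.0], [612.0, 70.0], [625.0, 132.0], [583.0, 140.0]]
```

```bash
python3 -m pendant '[{"linear":[-4,0,0],"twist":0},{"linear":[-8,0,0],"twist":0},{"linear":[-11,0,0],"twist":0},{"linear":[-13,0,0],"twist":0},{"linear":[-13,0,0],"twist":0}]' 255
python3 -c "
from h import *
c=tilt('green',45)"
python3 -m pendant '[{"linear":[6,0,-5],"twist":0},{"linear":[6,0,-15],"twist":0},{"linear":[6,0,-25],"twist":0},{"linear":[6,0,-35],"twist":0},{"linear":[6,0,-38],"twist":0},{"linear":[6,0,-38],"twist":0}]' 255
python3 -c "
from h import *
c=tilt('green',18)"
```

```text
time: 29.22
tool_pos: [585.2, 116.3, 92.9]
tcp_rot: [3.13, -0.001, 1.553]
contact_force: [9.8, -0.2, -0.7]
grip_width: 43.9
tilt green 182 y 91.7 ctr [591.3 103.6] size [62.4 41. ] ang 88.9 corners [[570.0, 73.0], [611.0, 72.0], [612.0, 134.0], [571.0, 135.0]]
time: 30.02
tool_pos: [587.3, 116.3, 51.9]
tcp_rot: [3.14, -0.0, 1.553]
contact_force: [6.7, 1.2, -2.7]
grip_width: 43.9
tilt green 128 y 91.7 ctr [593.3  60.9] size [59.8 41.1] ang 88.7 corners [[572.0, 32.0], [613.0, 31.0], [615.0, 90.0], [573.0, 91.0]]
```

```bash
python3 -m pendant '[{"linear":[4,0,0],"twist":0},{"linear":[6,0,-3],"twist":0},{"linear":[6,0,-5],"twist":0},{"linear":[6,0,-7],"twist":0},{"linear":[6,0,-9],"twist":0},{"linear":[6,0,-9],"twist":0}]' 255
python3 -c "
from h import *
c=tilt('green',18)"
```

```text
time: 30.82
tool_pos: [592.4, 116.3, 44.4]
tcp_rot: [-3.141, -0.0, 1.553]
contact_force: [-1.9, 0.8, 4.9]
grip_width: 44.2
tilt green 99 y 91.6 ctr [598.4  52.3] size [61.3 40.7] ang 88.2 corners [[577.0, 22.0], [618.0, 21.0], [620.0, 82.0], [579.0, 84.0]]
```

```bash
python3 -m pendant '[{"linear":[0,0,-2],"twist":0},{"linear":[0,0,-2],"twist":0}]' 255
python3 -m pendant '[{"linear":[0,0,0],"twist":0},{"linear":[0,0,0],"twist":0},{"linear":[0,0,0],"twist":0},{"linear":[0,0,0],"twist":0},{"linear":[0,0,20],"twist":0},{"linear":[0,0,60],"twist":0},{"linear":[0,0,120],"twist":0},{"linear":[-40,-50,170],"twist":-10},{"linear":[-90,-110,170],"twist":-20},{"linear":[-130,-170,170],"twist":-30},{"linear":[-160,-220,170],"twist":-40},{"linear":[-160,-220,170],"twist":-50},{"linear":[-160,-220,170],"twist":-60},{"linear":[-160,-220,170],"twist":-70},{"linear":[-160,-220,170],"twist":-80},{"linear":[-160,-220,170],"twist":-89},{"linear":[-160,-220,170],"twist":-89},{"linear":[-160,-220,170],"twist":-89}]' 97
python3 - <<'E'
from h import *
state()
c=cam('side');f=c['frame'];u,v=pix(c,[[580,60,60]])[0]
a=f[max(0,int(v)-60):int(v)+60,int(u)-80:int(u)+80];cv2.imwrite('pics/s7.png',cv2.resize(a,None,fx=4,fy=4,interpolation=2))
W=cloud(c)
for n in('scene','side','wrist'):
    c=cam(n);W=cloud(c)
    for k in('green','lilac'):
        for i,s,ce,mm in blobs(masks(c['frame'])[k],150):
            P=W[mm];P=P[(P[:,2]>41)&(P[:,2]<49)] if k=='lilac' else P[(P[:,2]>95)&(P[:,2]<110)]
            if len(P)>20: print(n,k,cv2.minAreaRect(P[:,:2].astype(np.float32)),np.median(P,0).round(1))
E
```

```text
time: 31.12
tool_pos: [592.4, 116.3, 44.2]
tcp_rot: [3.141, 0.0, 1.554]
contact_force: [-9.2, -0.8, 18.5]
grip_width: 44.0
time: 33.38
tool_pos: [432.7, -103.7, 211.7]
tcp_rot: [-3.142, 0.0, 0.003]
contact_force: [0.6, 0.2, 0.1]
grip_width: 57.0
{'time': np.float64(33.375), 'tool_pos': array([ 432.653, -103.667,  211.657]), 'tcp_rot': array([-3.142e+00,  0.000e+00,  3.000e-03]), 'contact_force': array([0.555, 0.189, 0.139]), 'grip_width': np.float64(56.952), 'joint_positions': array([-0.408,  0.21 ,  1.754,  0.   ,  1.178, -0.411])}
scene green ((594.5153198242188, 114.08638763427734), (44.53673553466797, 45.80716323852539), 87.58106994628906) [589.4 109.5 102.1]
scene lilac ((421.5038146972656, -174.88755798339844), (79.36482238769531, 43.20747756958008), 82.76602172851562) [ 417.  -172.1   44.4]
side green ((597.6859130859375, 113.87210083007812), (46.774200439453125, 39.8886604309082), 88.86064910888672) [596.9 104.7 102.4]
side lilac ((426.66229248046875, -177.1519317626953), (78.43275451660156, 41.68458557128906), 83.4885482788086) [ 426.1 -180.4   44.4]
wrist lilac ((424.5824890136719, -174.11077880859375), (79.1324234008789, 43.124637603759766), 83.13373565673828) [ 424.7 -170.    44. ]
```

View pics/s7.png

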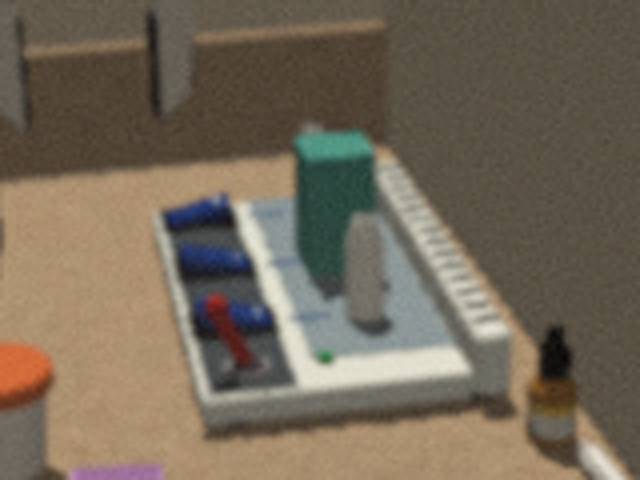

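Green jar is fully home on peg 1 (top at z≈102). Before gripping lilac, I check the syringe's clearance on the −x side.

```bash
python3 - <<'E'
from h import *
P=np.vstack([cloud(cam(n)).reshape(-1,3) for n in('wrist','scene','side')]);P=P[~np.isnan(P[:,0])]
for x in range(360,404,4): print(x,[(lambda r:int(np.percentile(r[:,2],90)) if len(r) else -1)(P[(abs(P[:,0]-x)<3)&(abs(P[:,1]-y)<3)&(P[:,2]<60)]) for y in range(-220,-120,5)])
E
```

```text
360 [2, 2, 1, 0, 0, 1, 1, 14, 16, 16, 15, 1, 1, 1, 1, 1, 1, 1, 0, 0]
364 [1, 1, 1, 0, 1, 1, 0, 13, 16, 16, 15, 1, 1, 0, 0, 1, 0, 0, 0, 1]
368 [1, 1, 1, 1, 1, 1, 1, 12, 15, 16, 15, 15, 7, 1, 1, 0, 1, 0, 1, 1]
372 [1, 0, 1, 1, 1, 1, 1, 12, 16, 17, 17, 16, 15, 1, 1, 1, 1, 1, 1, 1]
376 [1, 0, 0, 0, 1, 1, 0, 16, 16, 16, 15, 13, 1, 1, 1, 1, 1, 1, 1, 0]
380 [1, 0, 0, 0, 1, 1, 0, 13, 15, 13, 12, 0, 0, 1, 1, 1, 1, 1, 0, 1]
384 [1, 1, 1, 0, 1, 1, 1, 1, 2, 12, 13, 9, 1, 1, 1, 1, 1, 1, 0, 1]
388 [0, 1, 1, 1, 0, 1, 1, 0, 1, 12, 13, 10, 1, 1, 0, 0, 1, 1, 1, 1]
392 [1, 1, 0, 1, 1, 1, 1, 1, 1, 12, 13, 12, 1, 1, 0, 0, 0, 1, 1, 1]
396 [1, 1, 41, 39, 39, 39, 38, 22, 1, 12, 13, 14, 11, 1, 0, 1, 0, 1, 1, 1]
400 [1, 20, 44, 44, 44, 43, 43, 43, 43, 41, 39, 39, 40, 27, 16, 1, 1, 1, 1, 1]
```

```bash
python3 - <<'E'
from h import *
P=np.vstack([cloud(cam(n)).reshape(-1,3) for n in('scene','side')]);P=P[~np.isnan(P[:,0])]
for x in range(310,410,10): print(x,[(lambda r:int(np.percentile(r[:,2],95)) if len(r) else -1)(P[(abs(P[:,0]-x)<6)&(abs(P[:,1]-y)<6)&(P[:,2]<150)]) for y in range(-230,-60,10)])
E
python3 -m pendant '[{"linear":[-4,-40,-20],"twist":-7},{"linear":[-8,-75,-60],"twist":-7},{"linear":[-8,-75,-90],"twist":-7},{"linear":[-8,-75,-90],"twist":-7}]' 108
```

```text
310 [1, 1, 1, 10, 16, 17, 1, 2, 1, 1, 49, 83, 85, 85, 85, 84, 0]
320 [1, 1, 1, 1, 16, 16, 1, 1, 1, 1, 1, 2, 78, 83, 18, 0, 1]
330 [1, 1, 1, 1, 15, 17, 13, 1, 1, 1, 1, 2, 1, 1, 1, 1, 2]
340 [2, 1, 2, 2, 14, 16, 14, 1, 1, 1, 1, 1, 1, 1, 1, 0, 2]
350 [2, 2, 1, 1, 12, 16, 15, 1, 1, 1, 1, 1, 1, 2, 2, 2, 61]
360 [2, 1, 1, 1, 11, 16, 16, 1, 1, 1, 2, 1, 2, 1, 1, 60, 61]
370 [2, 1, 1, 1, 13, 16, 17, 16, 1, 1, 2, 1, 2, 1, 1, 61, 61]
380 [1, 1, 1, 1, 12, 16, 16, 2, 2, 1, 1, 1, 1, 1, 1, 61, 62]
390 [1, 1, 22, 1, 1, 10, 13, 12, 1, 1, 1, 1, 1, 1, 1, 61, 62]
400 [1, 1, 44, 44, 44, 44, 44, 43, 43, 41, 30, 1, 1, 1, 1, 56, 61]
time: 34.33
tool_pos: [423.3, -178.2, 120.0]
tcp_rot: [-3.139, 0.004, -0.123]
contact_force: [-0.4, 0.7, 0.7]
grip_width: 53.2
```

```bash
python3 -m pendant '[{"linear":[1,-1,-50],"twist":0},{"linear":[1,-1,-85],"twist":0},{"linear":[1,-1,-97],"twist":0},{"linear":[1,-1,-98],"twist":0},{"linear":[1,-1,-98],"twist":0}]' 108
python3 -m pendant '[{"linear":[0,0,0],"twist":0},{"linear":[0,0,0],"twist":0},{"linear":[0,0,0],"twist":0},{"linear":[0,0,0],"twist":0},{"linear":[0,0,0],"twist":0},{"linear":[0,0,0],"twist":0},{"linear":[0,0,40],"twist":0},{"linear":[0,0,90],"twist":0},{"linear":[0,0,140],"twist":10},{"linear":[0,0,165],"twist":20},{"linear":[0,0,165],"twist":30},{"linear":[0,0,165],"twist":40},{"linear":[0,0,165],"twist":50},{"linear":[0,0,165],"twist":60},{"linear":[0,0,165],"twist":70},{"linear":[0,0,165],"twist":80},{"linear":[0,0,165],"twist":90},{"linear":[0,0,165],"twist":96},{"linear":[0,0,165],"twist":96}]' 255
python3 -c "
from h import *
state();tilt('lilac',100)"
```

```text
time: 34.95
tool_pos: [426.8, -180.2, 25.1]
tcp_rot: [3.14, -0.003, -0.122]
contact_force: [0.3, 0.4, 0.5]
grip_width: 53.1
time: 37.33
tool_pos: [425.5, -179.6, 188.8]
tcp_rot: [3.142, -0.0, 1.552]
contact_force: [0.5, 0.3, -0.3]
grip_width: 43.8
{'time': np.float64(37.325), 'tool_pos': array([ 425.538, -179.599,  188.79 ]), 'tcp_rot': array([ 3.142, -0.   ,  1.552]), 'contact_force': array([ 0.459,  0.319, -0.298]), 'grip_width': np.float64(43.819), 'joint_positions': array([-0.566,  0.265,  1.749,  0.   ,  1.128, -2.118])}
tilt lilac 925 y -203.3 ctr [420.4 188.5] size [43.1 78.6] ang 89.8 corners [[381.0, 167.0], [460.0, 167.0], [460.0, 210.0], [381.0, 210.0]]
```

```bash
python3 -m pendant '[{"linear":[30,45,0],"twist":0},{"linear":[60,95,0],"twist":0},{"linear":[90,145,0],"twist":0},{"linear":[115,190,-20],"twist":0},{"linear":[138,216,-50],"twist":0},{"linear":[138,216,-65],"twist":0},{"linear":[138,216,-75],"twist":0},{"linear":[138,216,-81],"twist":0},{"linear":[138,216,-85],"twist":0},{"linear":[138,216,-89],"twist":0},{"linear":[138,216,-89],"twist":0}]' 255
python3 -c "
from h import *
tilt('lilac',40)"
python3 -m pendant '[{"linear":[0,0,-4],"twist":0},{"linear":[0,0,-8],"twist":0},{"linear":[0,0,-12],"twist":0},{"linear":[0,0,-12],"twist":0}]' 255
python3 -c "
from h import *
tilt('lilac',40)"
```

```text
time: 38.75
tool_pos: [561.2, 35.6, 101.7]
tcp_rot: [-3.138, -0.0, 1.551]
contact_force: [-12.4, 0.8, 14.4]
grip_width: 43.5
tilt lilac 454 y 10.9 ctr [555.  101.5] size [77.7 45.1] ang 13.4 corners [[512.0, 115.0], [522.0, 71.0], [598.0, 89.0], [588.0, 132.0]]
time: 39.3
tool_pos: [561.2, 35.6, 89.5]
tcp_rot: [-3.138, -0.001, 1.551]
contact_force: [-12.5, 2.4, 13.9]
grip_width: 43.6
tilt lilac 399 y 11.1 ctr [552.4  90.6] size [78.8 44. ] ang 23.9 corners [[507.0, 95.0], [525.0, 55.0], [597.0, 86.0], [580.0, 127.0]]
```

```bash
python3 -m pendant '[{"linear":[2,0,-4],"twist":0},{"linear":[3,0,-8],"twist":0},{"linear":[3,0,-12],"twist":0},{"linear":[3,0,-12],"twist":0}]' 255
python3 -c "
from h import *
tilt('lilac',30)"
python3 -m pendant '[{"linear":[0,0,-4],"twist":0},{"linear":[0,0,-8],"twist":0},{"linear":[0,0,-12],"twist":0},{"linear":[0,0,-12],"twist":0}]' 255
python3 -c "
from h import *
tilt('lilac',28)"
```

```text
time: 39.85
tool_pos: [564.4, 35.6, 77.7]
tcp_rot: [-3.139, -0.0, 1.551]
contact_force: [-12.3, 2.7, 14.2]
grip_width: 43.8
tilt lilac 373 y 11.5 ctr [553.1  81.6] size [78.9 43.2] ang 41.8 corners [[509.0, 71.0], [538.0, 39.0], [597.0, 92.0], [568.0, 124.0]]
time: 40.4
tool_pos: [565.6, 35.4, 65.9]
tcp_rot: [-3.141, -0.0, 1.551]
contact_force: [-8.2, 1.6, 11.5]
grip_width: 43.7
tilt lilac 348 y 10.9 ctr [555.4  71.5] size [79.5 44.3] ang 55.8 corners [[515.0, 51.0], [551.0, 26.0], [596.0, 92.0], [559.0, 117.0]]
```

```bash
python3 -m pendant '[{"linear":[-10,1,15],"twist":0},{"linear":[-10,1,60],"twist":0},{"linear":[0,1,105],"twist":0},{"linear":[40,1,105],"twist":0},{"linear":[60,1,105],"twist":0},{"linear":[60,1,105],"twist":0},{"linear":[60,1,75],"twist":0},{"linear":[60,1,68],"twist":0},{"linear":[60,1,68],"twist":0}]' 255
python3 -c "
from h import *
c=tilt('lilac',45);state()"
```

```text
time: 41.58
tool_pos: [626.0, 37.1, 131.9]
tcp_rot: [-3.141, -0.0, 1.553]
contact_force: [0.7, 0.1, 0.2]
grip_width: 43.7
tilt lilac 364 y 12.5 ctr [614.5 137.2] size [78.2 43.7] ang 54.6 corners [[574.0, 118.0], [610.0, 93.0], [655.0, 156.0], [619.0, 182.0]]
{'time': np.float64(41.625), 'tool_pos': array([626.62 ,  37.144, 132.603]), 'tcp_rot': array([ 3.141, -0.   ,  1.553]), 'contact_force': array([-0.038, -0.447, -1.402]), 'grip_width': np.float64(43.882), 'joint_positions': array([-0.063,  0.609,  1.352,  0.   ,  1.18 , -1.616])}
```

```bash
python3 -m pendant '[{"linear":[1,0,-10],"twist":0},{"linear":[1,0,-20],"twist":0},{"linear":[0,0,-25],"twist":0},{"linear":[-4,0,-25],"twist":0},{"linear":[-8,0,-25],"twist":0},{"linear":[-12,0,-26],"twist":0},{"linear":[-16,0,-26],"twist":0},{"linear":[-20,0,-26],"twist":0},{"linear":[-24,0,-26],"twist":0},{"linear":[-28,0,-26],"twist":0},{"linear":[-32,0,-26],"twist":0},{"linear":[-32,0,-26],"twist":0}]' 255
python3 -c "
from h import *
c=tilt('lilac',45)"
python3 -m pendant '[{"linear":[-4,0,0],"twist":0},{"linear":[-8,0,0],"twist":0},{"linear":[-10,0,0],"twist":0},{"linear":[-10,0,0],"twist":0}]' 255
python3 -c "
from h import *
c=tilt('lilac',45)"
```

```text
time: 43.12
tool_pos: [597.0, 37.6, 106.6]
tcp_rot: [3.135, -0.001, 1.553]
contact_force: [5.8, 1.0, -1.1]
grip_width: 43.7
tilt lilac 332 y 12.6 ctr [599.9 111. ] size [79.2 42.3] ang 75.6 corners [[570.0, 78.0], [611.0, 67.0], [630.0, 144.0], [589.0, 155.0]]
time: 43.68
tool_pos: [587.2, 37.3, 106.3]
tcp_rot: [3.135, -0.0, 1.553]
contact_force: [7.4, 0.6, -4.3]
grip_width: 44.0
tilt lilac 330 y 12.4 ctr [594.  109.1] size [78.3 42.5] ang 84.7 corners [[569.0, 72.0], [612.0, 68.0], [619.0, 146.0], [576.0, 150.0]]
```

```bash
python3 -m pendant '[{"linear":[-4,0,0],"twist":0},{"linear":[-7,0,0],"twist":0},{"linear":[-8,0,0],"twist":0},{"linear":[-8,0,0],"twist":0},{"linear":[2,0,-5],"twist":0},{"linear":[4,0,-15],"twist":0},{"linear":[4,0,-25],"twist":0},{"linear":[4,0,-35],"twist":0},{"linear":[4,0,-38],"twist":0},{"linear":[4,0,-38],"twist":0}]' 255
python3 -c "
from h import *
c=tilt('lilac',18)"
```

```text
time: 44.98
tool_pos: [588.5, 37.3, 67.4]
tcp_rot: [-3.141, -0.0, 1.553]
contact_force: [0.4, -0.6, -1.2]
grip_width: 43.8
tilt lilac 298 y 11.9 ctr [598.7  67.8] size [73.  42.1] ang 88.0 corners [[576.0, 32.0], [618.0, 31.0], [621.0, 104.0], [579.0, 105.0]]
```

```bash
python3 -m pendant '[{"linear":[-1,0,-4],"twist":0},{"linear":[-1,0,-7],"twist":0},{"linear":[-1,0,-9],"twist":0},{"linear":[-1,0,-10],"twist":0},{"linear":[-1,0,-10],"twist":0}]' 255
python3 -c "
from h import *
c=tilt('lilac',18)"
```

```text
time: 45.65
tool_pos: [587.6, 37.4, 60.0]
tcp_rot: [3.141, 0.0, 1.554]
contact_force: [-7.9, -0.1, 16.2]
grip_width: 44.0
tilt lilac 307 y 11.8 ctr [597.   59.7] size [42.1 71.9] ang 0.9 corners [[575.0, 95.0], [577.0, 23.0], [619.0, 24.0], [618.0, 96.0]]
```

```bash
python3 -m pendant '[{"linear":[0,0,0],"twist":0},{"linear":[0,0,0],"twist":0},{"linear":[0,0,0],"twist":0},{"linear":[0,0,0],"twist":0},{"linear":[0,0,20],"twist":0},{"linear":[0,0,60],"twist":0},{"linear":[0,0,110],"twist":0},{"linear":[-50,-10,160],"twist":0},{"linear":[-100,-30,200],"twist":0},{"linear":[-148,-53,220],"twist":0},{"linear":[-148,-53,220],"twist":0},{"linear":[-148,-53,220],"twist":0}]' 97
python3 - <<'E'
from h import *
state()
c=cam('wrist');cv2.imwrite('pics/w6.png',c['frame'])
def sl(c,n):
    W=cloud(c)
    for k,m in masks(c['frame']).items():
        for i,s,ce,mm in blobs(m,40):
            P=W[mm];P=P[~np.isnan(P[:,0])]
            if len(P)<9: continue
            if k=='blue':
                A=np.c_[P[:,:2]-P[:,:2].mean(0),np.ones(len(P))];print(n,k,np.median(P,0).round(),'slope',np.linalg.lstsq(A,P[:,2],rcond=None)[0][0].round(2))
            elif k in('green','lilac'):
                T=P[P[:,2]>92]; 
                if len(T)>9:print(n,k,cv2.minAreaRect(T[:,:2].astype(np.float32)),'top z',np.median(T[:,2]).round(1),'low',np.percentile(P[:,2],2).round(1))
            elif k=='red': print(n,k,np.median(P,0).round())
sl(c,'wrist')
for n in('scene','side'): sl(cam(n),n)
E
```

```text
time: 47.2
tool_pos: [439.9, -15.8, 277.9]
tcp_rot: [3.14, -0.0, 1.553]
contact_force: [0.1, -0.4, -0.2]
grip_width: 57.0
{'time': np.float64(47.2), 'tool_pos': array([439.94 , -15.805, 277.915]), 'tcp_rot': array([ 3.14 , -0.   ,  1.553]), 'contact_force': array([ 0.105, -0.422, -0.242]), 'grip_width': np.float64(56.954), 'joint_positions': array([-0.211,  0.144,  1.646,  0.   ,  1.351, -1.763])}
wrist lilac ((497.7048034667969, 8.36104965209961), (180.45181274414062, 32.40778732299805), 15.727043151855469) top z 101.2 low 28.8
wrist blue [512.  39.  33.] slope -0.16
wrist blue [515. 117.  33.] slope -0.21
wrist blue [522. 187.  31.] slope 0.22
wrist red [ 286. -229.   11.]
wrist red [497. -16.  67.]
scene green ((595.8550415039062, 115.41914367675781), (46.276424407958984, 47.92067337036133), 88.65304565429688) top z 102.0 low 25.3
scene lilac ((593.1044921875, 35.58320236206055), (44.27808380126953, 46.34364700317383), 88.4521255493164) top z 102.0 low 26.1
scene blue [519. 191.  33.] slope 0.14
scene blue [507. 111.  34.] slope -0.18
scene blue [506.  31.  33.] slope -0.14
scene red [499. -18.  53.]
side green ((597.9362182617188, 113.33110046386719), (44.69328308105469, 42.02363204956055), 84.69995880126953) top z 102.2 low 27.6
side lilac ((596.637939453125, 34.92140197753906), (41.065834045410156, 47.14509963989258), 0.08385473489761353) top z 102.3 low 25.2
side red [505. -19.  53.]
side red [ 287. -235.   10.]
```

View pics/w6.png

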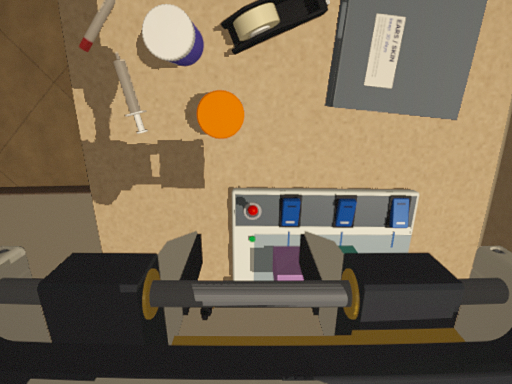

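Both jars are home (tops at z 102). Rockers 1 and 2 are on and rocker 0 is off. Now the mains.

```bash
python3 -m pendant '[{"linear":[10,0,-30],"twist":0},{"linear":[20,0,-80],"twist":0},{"linear":[26,0,-130],"twist":0},{"linear":[26,0,-180],"twist":0},{"linear":[26,0,-220],"twist":0},{"linear":[26,0,-230],"twist":0},{"linear":[32,0,-230],"twist":0},{"linear":[40,0,-230],"twist":0},{"linear":[48,0,-230],"twist":0},{"linear":[56,0,-230],"twist":0},{"linear":[64,0,-230],"twist":0},{"linear":[68,0,-230],"twist":0},{"linear":[68,0,-230],"twist":0},{"linear":[58,0,-200],"twist":0},{"linear":[40,0,-150],"twist":0},{"linear":[10,0,-90],"twist":0},{"linear":[-20,0,-30],"twist":0},{"linear":[-20,0,0],"twist":0},{"linear":[-20,0,0],"twist":0}]' 255
python3 - <<'E'
from h import *
state()
for n in('wrist','scene','side'):
    c=cam(n);W=cloud(c)
    if n=='side': cv2.imwrite('pics/end.png',c['frame'][120:300,130:400].repeat(2,0).repeat(2,1))
    for k in('red','blue','green','lilac'):
        for i,s,ce,mm in blobs(masks(c['frame'])[k],40):
            P=W[mm];P=P[~np.isnan(P[:,0])]
            if len(P)<9: continue
            A=np.c_[P[:,:2]-P[:,:2].mean(0),np.ones(len(P))]
            print(n,k,np.median(P,0).round(),'slope',np.linalg.lstsq(A,P[:,2],rcond=None)[0][0].round(2) if k=='blue' else np.percentile(P[:,2],98).round())
E
```

```text
time: 49.72
tool_pos: [420.5, -15.9, 280.6]
tcp_rot: [3.135, 0.001, 1.553]
contact_force: [-0.5, -0.3, -0.6]
grip_width: 0.3
{'time': np.float64(49.725), 'tool_pos': array([420.499, -15.925, 280.607]), 'tcp_rot': array([3.135e+00, 1.000e-03, 1.553e+00]), 'contact_force': array([-0.5  , -0.311, -0.564]), 'grip_width': np.float64(0.324), 'joint_positions': array([-0.221,  0.101,  1.688,  0.   ,  1.345, -1.774])}
wrist red [ 285. -229.   12.] slope 14.0
wrist red [517. -17.  39.] slope 51.0
wrist blue [511.  39.  33.] slope -0.15
wrist blue [522. 187.  30.] slope 0.22
wrist blue [514. 117.  33.] slope -0.2
wrist green [575. 132.  59.] slope 356.0
scene red [522. -17.  50.] slope 70.0
scene blue [522. 195.  33.] slope 0.17
scene blue [507. 112.  33.] slope -0.11
scene blue [508.  32.  34.] slope -0.15
scene green [577. 101.  71.] slope 103.0
scene lilac [575.  26.  74.] slope 103.0
side red [525. -20.  49.] slope 68.0
side red [ 287. -235.   10.] slope 13.0
side green [583. 101.  95.] slope 104.0
side lilac [594.  15.  73.] slope 104.0
```

View pics/end.png

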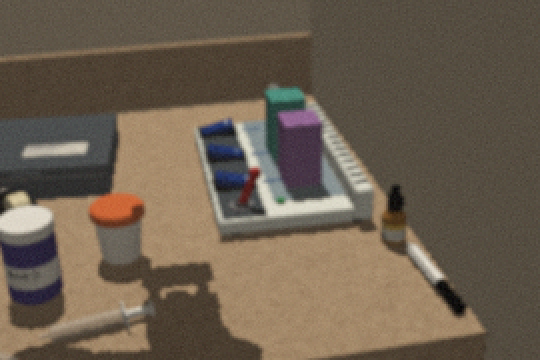

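The last view shows the lever leaning away from the robot (on), both jars upside down on pegs 1 and 2, and the cup and bottle in place. Handing in.

```bash
python3 -c "
from plant import bot
print(bot.close_job())"
```

```text
the job is handed in; nothing more can be done
None
```

The job is done and handed in at about 50 s of robot time. The hand-in gave no verdict.

- **Mains:** I switched the red toggle off first and back on last. The last side view shows the lever leaning away from the robot, which is on.
- **Jars:** only the green and lilac jars were there; I saw no ochre jar in any view. Each was turned upside down by pressing its bottom end against a peg, then hooking its mouth over the peg. Green stands on the middle peg and lilac on the right one. Both tops measured about 102 mm above the worktop, which is the height for rim on the deck.
- **Rockers:** the middle one was already on and I pressed the right one on. The left one, at the empty peg, was already off. The last tilt readings agree: left off, middle and right on.
- **Bystanders:** the sample cup and the amber bottle were never touched, and in the last picture they look where they started. I did not measure their positions.

Two things went wrong and were put right. The right rocker flipped only on the third press. The green jar first slid up in the fingers, so I set it down and gripped it again.

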